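# Close the steaming pot with its hot lid, using the lid lifter

## Task

Close the steaming pot: take the lid lifter from its wire cradle, hook it under the middle of the hot lid's loop handle, lift the lid off the cork mat and carry it level to the pot. Lower it into the mouth and press it down with the lifter's heel, past the rubber seal, until the flange sits flush on the rim all round, and hold it down there with about 15 N for a good second so that the seal beds in; then unhook and hang the lifter back in its cradle. Lid and pot are hot, so touch them with nothing but the lifter; never tip the lid, never push on it with 25 N or more, which spoils the seal, and leave the other things where they stand.

Things in the scene. Friction and masses are not known exactly. Their poses are not given: they have to be found in the camera images.
- pot: round steel steaming pot, 146 mm across and 85 mm high, with two small ears at its own +y and -y (99 mm out, 65 mm up) and a garlic bulb inside; hot; stands firm on the worktop. Origin: centre of its underside, z up
- pot_rim (a point): centre of the pot's mouth at rim height, 85 mm above the worktop, z up. 6 mm below it runs a black rubber seal of eight springy lips (clear bore 123 mm). The lid's plug must be pushed past it: the lid's weight leaves the lid 5 to 9 mm above home; a push of roughly 5 to 15 N on the loop takes it home, where it stops dead
- mat: round cork mat, 144 mm across and 10 mm thick, fixed; the lid lies on it at the start. Origin: centre of its underside
- lid: round steel lid, hot, loose, 0.28 to 0.44 kg. Origin: centre of the flat underside of its flange, z up; level with pot_rim when home. Flange 152 mm across, top domed to z = 9 mm. Below the origin a plug 18 mm deep and 126 mm across, its lowest 8 mm tapering to 119 mm; on the mat the lid stands on the plug
- lid_loop (a point): top of the lid's loop handle: centre of its round 8 mm bar at the highest point, over the lid's centre, 36 mm above the lid's origin. The loop spans 66 mm along the lid's y, so its opening runs along the lid's x; 23 mm free between bar and dome. Hooked 3 mm off the middle the lid hangs about 5 degrees askew
- cradle: fixed dark wire cradle, 68 x 92 mm on the worktop (x by y); two V forks 46 mm either side of its centre along its y open upward (139 mm high, 48 mm wide at the top); the lifter's handle lies across both, its hook hanging between. Origin: centre of its underside, z up
- cradle_seat (a point): where the centre of the lifter's handle rests in the cradle, 135 mm above the worktop; axes as the cradle
- lifter: lid lifter, 0.22 kg, loose: wooden crossbar handle 122 mm long along its y, round (22 mm) at the ends, flat-sided in the middle (24 mm across in x, 44 mm long in y, 24 mm high) to grip from above. A 7 mm steel shank, cranked back to x = -13 mm below the handle, ends in a hook pointing to +x. Origin: centre of the handle, z up
- lifter_hook (a point): middle of the hook's saddle (upper side), 100 mm below the centre of the handle; axes as the lifter. The saddle runs from x = -9 to +9 mm; the hook's underside is 7 mm lower; its tip is turned up 5 mm above the saddle and ends at x = +17 mm
- lifter_heel (a point): middle of the underside of the lifter's steel heel plate, 82 mm below the centre of the handle, 18 mm above the saddle; plate 27 mm (x -17 to +10) by 36 mm (y) by 6 mm. The loop bar enters the gap below it from +x (13 mm high at the hook's tip); the heel pushes the loop down
- salt_shaker: small glass salt shaker, 44 mm across and 90 mm high; bystander
- spice_jar: spice jar with dark cap, 41 mm across and 105 mm high; bystander
- timer: round kitchen timer, 70 mm across and 53 mm high; bystander
- mug: white mug, 82 mm across without its handle, 91 mm high; bystander
- lime: lime, about 50 mm; bystander

How it is judged:
By the outcome, as a careful person would: the job done as asked, in the order asked, and still so for the second after the job is handed in, with the robot touching nothing.
It also fails if it takes over 72 s, if anything falls off the work surface, if the arm or the gripper's body presses on something with over 40 N, if the wrist force passes 120 N, or if a joint passes its speed limit or range.

## Robot

A 7-joint arm with a two-finger parallel gripper is mounted at the origin on a cart in front of the work surface, level with it; the furniture and walls round the work are solid. World frame = base frame: x ahead of the robot, y to its left, z up, the work surface at z = 0. Lengths are in m, angles in rad, forces in N, time in s.
With the tool pointing down it reaches from about 0.35 to 0.9 m from the base axis. Payload 7.2 kg.
Tool frame: the origin (TCP) lies at the very end of the fingers, on their centre line; the grasp point (between the pads) lies 19 mm behind it; z points along the fingers, y is the line along which they close (so a half turn about z gives the same grasp; the last joint's range is limited). The gripper opens to 85 mm and grips with 20 to 120 N. Pads are 22 mm wide; open, the fingers measure 114 mm over their backs; the gripper's body (76 mm by 85 mm) begins 54 mm behind the grasp point. The pads swing forward as they close: fully open they stand 13 mm farther back than shut.
Start: joints at [-1.237, 0.411, -0.013, 1.596, 0.006, 1.134, -0.082], TCP at [0.244, 0.575, 0.231] pointing down, gripper open.
Joint ranges: [-2.95, 2.95], [-0.29, 1.99], [-1.47, 1.44], [0.14, 2.54], [-1.03, 4.17], [0.13, 1.85], [-2.86, 2.86]. Speed limits (rad/s): [2.39, 2.39, 3.01, 3.01, 3.14, 3.14, 3.14].

## Interface

Orientations are given as [roll, pitch, yaw] about the fixed x, y, z axes, in that order (R = Rz(yaw) Ry(pitch) Rx(roll)).
In Python, from workcell import arm, gripper_to, kinematics, status, camera, camera_info, ticket gives the robot as it stands. Calls block until the motion is done:
- arm.move_pose(position, orientation): joint-space move of the TCP to a pose.
- arm.move_linear(position, max_speed=0.15, ori=None): straight line of the TCP; ori=None keeps the orientation; max_speed is the mean speed in m/s.
- arm.goto_joints(angles): joint-space move.
- gripper_to(opening, newtons=None): finger opening in m; newtons is the grip in N (None keeps the last); returns when the fingers have stopped.
- arm.dwell(seconds).
- kinematics.inverse_kinematics(position, orientation): joint angles nearest the present ones, or None.
- status.observe(): the state.
- camera(name): name is "scene" or "top" or "wrist"; returns the picture (400x640x3 uint8, red, green, blue); there is no depth.
- camera_info(name): a dict with "fov_y" (degrees; the focal length in pixels is half the picture's height over the tangent of half this angle, whatever the lens; pixels are square), "cx", "cy" (the principal point, pixels), "camera_from_world" (4x4, takes a point from world to camera coordinates); the wrist camera has in their place "hand_eye" (4x4, takes a point from camera to tool coordinates, whose origin is the TCP and whose axes are the flange's). Camera axes: x right, y down, z forward; pixel columns grow to the right and rows downward; lengths in m; the calibration is good to about 2 mm. A picture is of the moment at which its call begins: read the wrist's pose just before it. camera_info takes no time and is no camera call.
A pose or a line that the arm cannot do raises arm.MotionError and nothing moves.
- ticket.hand_in(): hands the job in; it is judged then, once.
The state is a dict: "time_s": time; "joint_pos": joint angles; "dq": joint speeds; "joint_torque": joint torques, N m; "tcp_pos": TCP position; "ee_rot": TCP orientation; "wrist_force": force on the tool from outside, world axes, zero at the start; "torque": the same for the moment, N m; "finger_gap": finger opening in m; "grip_force": force on a finger pad.
Only numpy, scipy, OpenCV 4.12 (cv2) and the standard library are available. Lean on these libraries where they do the work, as an engineer would, in place of code of your own. Each camera call takes 0.05 s, during which the arm holds its last target. There are 200 camera calls.

## Working session

There is one attempt and no reset: what is moved stays moved. The work goes in short steps, each a Python script; the robot and the scene stay as the last script left them, time stands still between calls to the robot, and variables do not carry over. Pictures are saved under pics/ and viewed, at most 10 in all, crops included, and the job is handed in when it is done.

```bash
ls; mkdir -p pics
python3 - <<'E'
from workcell import *
import cv2,numpy as np
for n in("scene","top"):
    im=camera(n); cv2.imwrite(f"pics/{n}0.png",im[:,:,::-1]); i=camera_info(n); print(n,i)
print(camera_info("wrist")); s=status.observe(); print(s)
E
```

```text
pics
scene {'fov_y': 57.2860334369449, 'cx': 319.29595496292484, 'cy': 197.08249716735654, 'camera_from_world': array([[-0.66676461, -0.74486285,  0.02458247,  0.49926398],
       [-0.39950058,  0.32937895, -0.85551668,  0.22104403],
       [ 0.62914564, -0.58024896, -0.51719137,  0.76600693],
       [ 0.        ,  0.        ,  0.        ,  1.        ]])}
top {'fov_y': 47.75927870575705, 'cx': 314.3294476777567, 'cy': 190.22729858272757, 'camera_from_world': array([[-1.44845322e-03, -9.99954680e-01,  9.40957986e-03,
         2.04098383e-01],
       [-9.83290782e-01, -2.88697628e-04, -1.82041629e-01,
         5.17419870e-01],
       [ 1.82036095e-01, -9.51603193e-03, -9.83245801e-01,
         1.22527628e+00],
       [ 0.00000000e+00,  0.00000000e+00,  0.00000000e+00,
         1.00000000e+00]])}
{'fov_y': 59.19309287562423, 'cx': 319.02158589238206, 'cy': 195.81457698192116, 'hand_eye': array([[ 6.09034413e-05, -9.56093735e-01, -2.93061028e-01,
         7.48744244e-02],
       [ 9.99999959e-01, -2.37452271e-05,  2.85285636e-04,
         4.90182378e-04],
       [-2.79718610e-04, -2.9306
[... 168 characters left out ...]
 array([-1.23719367,  0.4118381 , -0.01272711,  1.59695868,  0.00558556,
        1.13430452, -0.08219536]), 'dq': array([ 3.35107947e-04, -2.15242776e-03,  1.82093619e-03, -4.49883966e-03,
       -6.76903875e-04, -9.66643148e-04,  4.06617039e-05]), 'joint_torque': array([ 2.66242336e-03, -6.01828909e+01,  6.84051365e-01, -3.00088906e+01,
        1.39733110e-02,  6.37635123e-03, -2.23916049e-05]), 'tcp_pos': array([0.24427088, 0.57480063, 0.23052643]), 'ee_rot': array([-3.14012180e+00,  8.49487003e-05,  2.73982661e+00]), 'wrist_force': array([-1.15730709, -0.71981747, -0.51715164]), 'torque': array([-0.05051146,  0.04079707, -0.01164266]), 'grip_force': 0.0, 'finger_gap': 0.08536289363160346}
```

View pics/scene0.png

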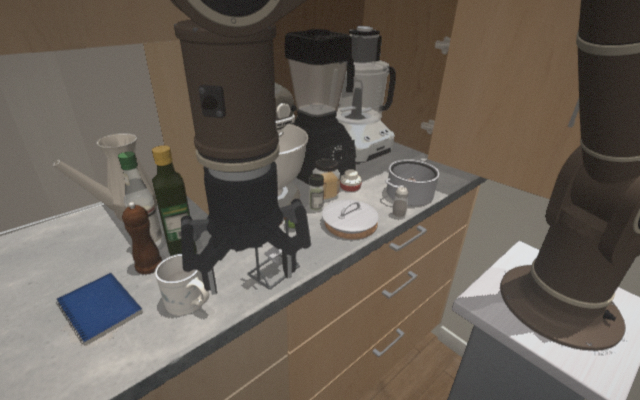

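View pics/top0.png

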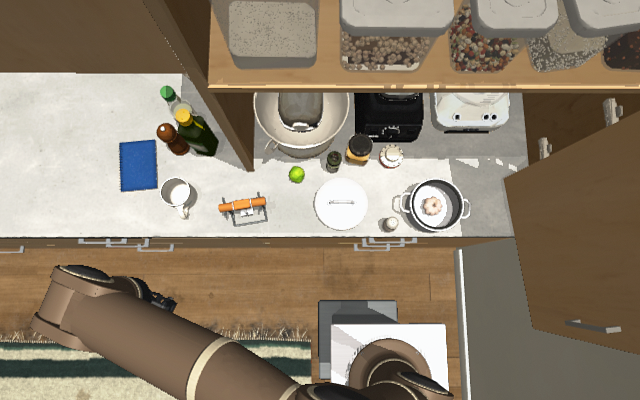

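The scene view shows the cradle partly behind the gripper and the lid with its loop at about (350,212). In the top view the orange handle is at (243,204), the lid at (341,203), the pot at (437,205) and the salt shaker at (390,224), between lid and pot.

```bash
cat > h.py <<'E'
from workcell import *
import cv2,numpy as np
from scipy.spatial.transform import Rotation as R
def grab(n):
    """image + (K, camera_from_world 4x4)"""
    i=camera_info(n); f=200/np.tan(np.radians(i['fov_y']/2))
    K=np.array([[f,0,i['cx']],[0,f,i['cy']],[0,0,1]])
    if n=='wrist':
        s=status.observe(); T=np.eye(4); T[:3,:3]=R.from_euler('xyz',s['ee_rot']).as_matrix(); T[:3,3]=s['tcp_pos']
        C=np.linalg.inv(T@i['hand_eye'])
    else: C=i['camera_from_world']
    return camera(n),K,C
def onplane(uv,z,K,C):
    uv=np.atleast_2d(uv).astype(float); W=np.linalg.inv(C)
    d=(W[:3,:3]@np.linalg.inv(K)@np.c_[uv,np.ones(len(uv))].T).T; o=W[:3,3]
    return o+d*((z-o[2])/d[:,2])[:,None]
def proj(P,K,C):
    p=(C[:3,:3]@np.atleast_2d(P).T).T+C[:3,3]; q=(K@p.T).T; return q[:,:2]/q[:,2:]
def save(n,im): cv2.imwrite(f'pics/{n}.png',np.ascontiguousarray(im[:,:,::-1]))
def orange(im):
    h=cv2.cvtColor(im,cv2.COLOR_RGB2HSV); return cv2.inRange(h,(3,150,100),(18,255,255))
def biggest(m):
    return max(cv2.findContours(m,cv2.RETR_EXTERNAL,cv2.CHAIN_APPROX_NONE)[0],key=cv2.contourArea)
E
python3 - <<'E'
from h import *
im,K,C=grab('top')
m=orange(im); m[:150]=0;m[240:]=0; m[:,:200]=0;m[:,290:]=0
r=cv2.minAreaRect(biggest(m));b=onplane(cv2.boxPoints(r),0.142,K,C);print('handle',r,b[:,:2].mean(0),b[:,:2].round(3).tolist())
for n,uv,z in [('lid',(341,204),.03),('loopL',(329,202.5),.064),('loopR',(354,202.5),.064),('pot',(437,206),.085),('salt',(390,224),.05),('spice',(333,160),.1),('lime',(297,174),.025),('mug',(176,192),.09),('timer?',(391,155),.05),('jar',(359,149),.1),('edge',(341,236),0),('shelfedge',(341,90),.5)]:
    print(n,onplane(uv,z,K,C)[0].round(3))
print('campos',np.linalg.inv(C)[:3,3])
print(kinematics.inverse_kinematics([.45,.28,.38],[3.1416,0,0]),kinematics.inverse_kinematics([.45,.28,.38],[3.1416,0,3.14]),kinematics.inverse_kinematics([.45,.28,.38],[3.1416,0,1.57]))
E
```

```text
handle ((241.1621856689453, 203.97296142578125), (8.548747062683105, 15.45350456237793), 80.53767395019531) [0.46373795 0.39366961] [[0.471, 0.415], [0.478, 0.376], [0.456, 0.372], [0.449, 0.411]]
lid [0.481 0.128 0.03 ]
loopL [0.48  0.163 0.064]
loopR [0.48  0.094 0.064]
pot [ 0.467 -0.129  0.085]
salt [ 0.422 -0.006  0.05 ]
spice [0.592 0.153 0.1  ]
lime [0.569 0.253 0.025]
mug [0.504 0.579 0.09 ]
timer? [ 0.619 -0.015  0.05 ]
jar [0.623 0.082 0.1  ]
edge [0.393 0.127 0.   ]
shelfedge [0.624 0.158 0.5  ]
campos [0.28602531 0.21589828 1.29701923]
[-1.140392    0.15497562  0.57803538  1.62434047 -0.08588084  1.38780207
 -2.12299189] [-0.72039025  0.1523081   0.08441261  1.59949497 -0.01299738  1.39034289
  0.93458629] [-0.95516514  0.14918456  0.35833583  1.61389381 -0.05303869  1.38812071
 -0.59163458]
```

Run:
```python
from h import *
D=np.pi
for n,p in [('cr',[.46,.36,.34]),('lid',[.48,.09,.30]),('pot',[.467,-.17,.32])]:
    arm.move_pose(p,[D,0,D/2])
    im,K,C=grab('wrist'); save('w_'+n,im); np.savez('w_'+n,im=im,K=K,C=C)
    s=status.observe(); print(n,s['time_s'],s['tcp_pos'],s['joint_pos'].round(2),s['wrist_force'])
a=[cv2.imread(f'pics/w_{n}.png') for n in('cr','lid','pot')]
b=np.vstack([np.hstack([a[0],a[1]]),np.hstack([a[2],cv2.imread('pics/scene0.png')])])
cv2.imwrite('pics/w_all.png',cv2.resize(b,(800,500),interpolation=cv2.INTER_AREA))
```

```text
cr 1.425 [0.45861698 0.36161359 0.33915345] [-1.    0.27  0.33  1.56 -0.09  1.33 -0.66] [-0.82533427  0.61085638  0.55406151]
lid 2.5333 [0.4802364  0.09211055 0.30009821] [-0.72  0.11  0.48  1.84 -0.06  1.2  -0.22] [ 0.49536699 -0.59156649  0.48685187]
pot 3.6 [ 0.46777255 -0.16786962  0.31970055] [-0.4   0.12  0.73  1.81 -0.09  1.25  0.36] [-1.21724424 -0.02931428  0.01475821]
```

View pics/w_all.png

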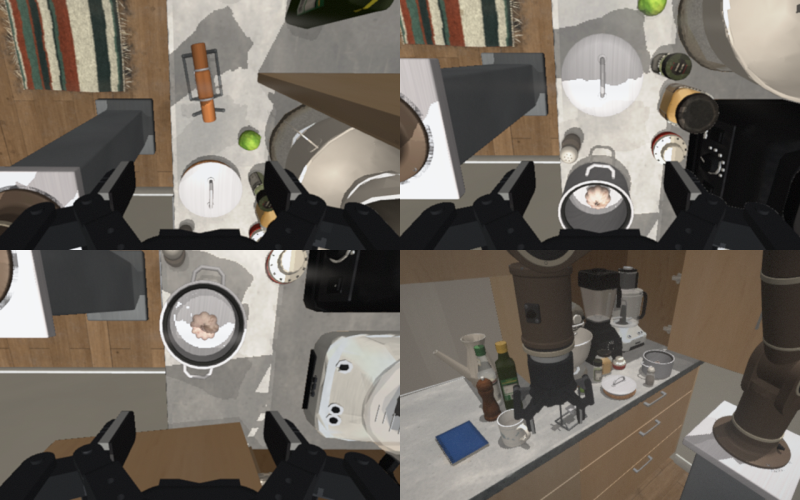

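Top-left shows the cradle with the handle along world y; top-right the lid with its loop, plus the pot and shakers; bottom-left the pot from above with its ears. I need the hook direction and exact fits, so next comes a larger crop.

Run:
```python
from h import *
a=cv2.imread('pics/w_cr.png')[40:220,260:400]; b=cv2.imread('pics/w_lid.png')[30:210,240:400]; c=cv2.imread('pics/w_pot.png')[20:220,240:410]
f=lambda x,s:cv2.resize(x,None,fx=s,fy=s,interpolation=cv2.INTER_CUBIC)
o=np.zeros((600,800,3),np.uint8)
A=f(a,3.3);o[:A.shape[0],:A.shape[1]]=A
B=f(b,1.6);o[:B.shape[0],470:470+B.shape[1]]=B
Cc=f(c,1.5);o[295:295+Cc.shape[0],470:470+Cc.shape[1]]=Cc
cv2.imwrite('pics/z1.png',o)
```

```text
(no output)
```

View pics/z1.png

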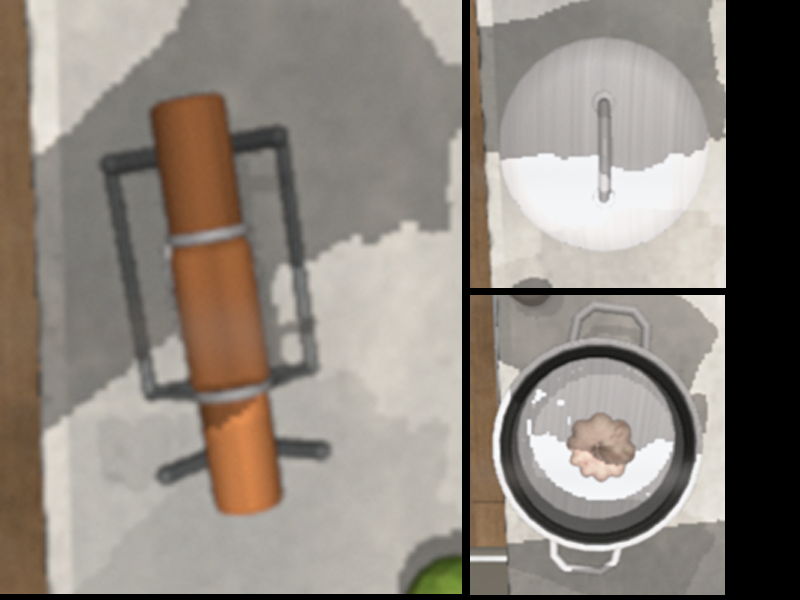

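The handle is tilted about 8° from world y, the loop runs along world y, and the mouth of the pot is clear. The hook direction isn't settled yet, so I'll check it from the side in the scene camera while fitting positions.

Run:
```python
from h import *
def L(n): d=np.load(f'w_{n}.npz'); return d['im'],d['K'],d['C']
im,K,C=L('cr')
m=cv2.morphologyEx(orange(im),cv2.MORPH_CLOSE,np.ones((9,9))); m[:40]=0;m[220:]=0;m[:,:280]=0;m[:,400:]=0
r=cv2.minAreaRect(biggest(m)); b=onplane(cv2.boxPoints(r),.135,K,C)[:,:2]
print('handle',r,b.mean(0),b.round(4).tolist())
for P in [(.46,.38,.035)]: print(proj(P,K,C))
def circ(P):
    A=np.c_[2*P[:,:2],np.ones(len(P))]; s=np.linalg.lstsq(A,(P[:,:2]**2).sum(1),rcond=None)[0]; return s[:2],np.sqrt(s[2]+s[:2]@s[:2])
cr=lambda a,f,v0:np.c_[240+(np.array(a)[:,0]-470)/f,v0+np.array(a)[:,1]/f]
im,K,C=L('lid')
print('lid',circ(onplane(cr([(499,144),(708,144),(603,38),(603,250)],1.6,30),.028,K,C)))
print('loop base',onplane(cr([(603,98),(604,200)],1.6,30),.038,K,C),'top',onplane(cr([(604,150)],1.6,30),.064,K,C))
im,K,C=L('pot')
p=cr([(493,445-295),(702,445-295),(597,338-295),(597,549-295)],1.5,20)
print('pot',circ(onplane(p,.085,K,C)))
im,K,C=grab('scene'); q=proj([.464,.39,.07],K,C)[0]; print('px',q)
x,y=q.astype(int); cv2.imwrite('pics/z2.png',cv2.resize(im[y-45:y+45,x-55:x+55,::-1],None,fx=6,fy=6,interpolation=cv2.INTER_CUBIC))
print('fork tops',proj([[.464,.344,.139],[.464,.436,.139]],K,C)-[x-55,y-45], 'hook',proj([[.464,.39,.035],[.481,.39,.04],[.447,.39,.04]],K,C)-[x-55,y-45], np.linalg.inv(C)[:3,3])
```

```text
handle ((321.1700134277344, 100.68999481201172), (62.50823974609375, 22.485998153686523), 81.8698959350586) [0.46048905 0.42444009] [[0.4458, 0.4514], [0.4664, 0.4543], [0.4757, 0.3976], [0.454, 0.3945]]
[[320.30821691 135.04057336]]
lid (array([0.48539919, 0.12787344]), np.float64(0.07536862921957699))
loop base [[0.48472835 0.16382069 0.038     ]
 [0.48586639 0.09296583 0.038     ]] top [[0.48528778 0.13109879 0.064     ]]
pot (array([ 0.47392051, -0.12802067]), np.float64(0.0728963096872854))
px [273.77227651 245.07216909]
fork tops [[71.99485967 11.08117859]
 [35.63053271 27.23737358]] hook [[56.39795202 57.48177892]
 [51.84432734 51.95260623]
 [60.89560893 59.63450216]] [-0.06073115  0.74355066  0.57300589]
```

View pics/z2.png

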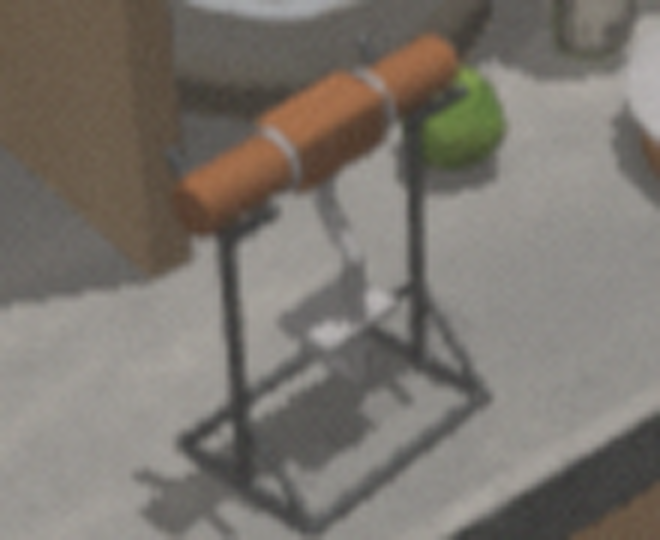

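The shank is cranked toward world -x (down-right in the picture), and in the wrist view steel shows on the +x side. So the hook points to world +x and the lifter yaw is about +8°. Next I'll fix the handle centre and grasp it.

```bash
cat >> h.py <<'E'
D=np.pi
def st(tag=''):
    s=status.observe(); print(tag,round(s['time_s'],2),s['tcp_pos'].round(4),s['ee_rot'].round(3),'F',s['wrist_force'].round(2),'M',s['torque'].round(2),'gap',round(s['finger_gap'],4),round(s['grip_force'],1)); return s
E
python3 - <<'E'
from h import *
d=np.load('w_cr.npz');K,C=d['K'],d['C']
a,b=onplane([(317.6,70.3),(334.8,194.5)],.135,K,C)[:,:2]; print(a,b,np.linalg.norm(a-b)); c=(a+b)/2
yaw=np.arctan2(-(a-b)[0],(a-b)[1]); print(c,np.degrees(yaw))
im,K2,C2=grab('scene'); print('panel',onplane((243,245.3),0,K2,C2))
Y=D/2+yaw
gripper_to(.06,60)
arm.move_pose([*c,.25],[D,0,Y])
im,K,C=grab('wrist'); save('g0',im); np.savez('w_g0',im=im,K=K,C=C)
arm.move_linear([*c,.118],.1); st()
im,K,C=grab('wrist'); save('g1',im); np.savez('w_g1',im=im,K=K,C=C)
E
python3 -c "
import cv2,numpy as np
cv2.imwrite('pics/z3.png',cv2.resize(np.hstack([cv2.imread('pics/g0.png')[:,120:520],cv2.imread('pics/g1.png')[:,120:520]]),(800,400)))"
```

```text
[0.45693184 0.45236298] [0.4749195  0.33208254] 0.12161800672174576
[0.46592567 0.39222276] 8.505415641039573
panel [[0.58491873 0.39911993 0.        ]]
 7.63 [0.4663 0.3925 0.1187] [ 3.141e+00 -1.000e-03  1.719e+00] F [-0.97 -0.39  0.89] M [ 0.02 -0.03  0.01] gap 0.0602 0.0
```

View pics/z3.png

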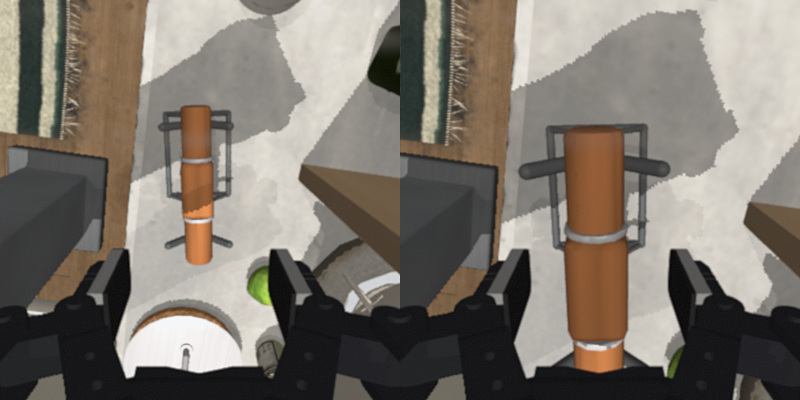

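The fingers straddle the handle squarely, and the steel rings at (316,233) and (320,345) in the wrist picture mark its middle. Now grip, check the centring along y, and lift.

Run:
```python
from h import *
d=np.load('w_g1.npz');K,C=d['K'],d['C']
p=onplane([(316,236),(319,346)],.145,K,C);print(p,p.mean(0),np.linalg.norm(p[0]-p[1]))
gripper_to(0,80); s=st('grip')
T=s['tcp_pos']
arm.move_linear([T[0],T[1],.27],.12); s=st('up')
im,K,C=grab('wrist'); save('g2',im); np.savez('w_g2',im=im,K=K,C=C)
# look at lid from yaw 90, camera close
arm.move_pose([.40,.128,.27],[D,0,D/2]); st()
im,K,C=grab('wrist'); save('g3',im); np.savez('w_g3',im=im,K=K,C=C)
cv2.imwrite('pics/z4.png',np.hstack([cv2.imread('pics/g2.png')[:,120:520],cv2.imread('pics/g3.png')[:,120:520]]))
```

```text
[[0.46172314 0.41690876 0.145     ]
 [0.46974951 0.37046109 0.145     ]] [0.46573632 0.39368493 0.145     ] 0.04713605965499754
grip 8.1 [0.4655 0.3924 0.1185] [-3.141 -0.     1.72 ] F [-3.33 -0.52  4.59] M [-0.21  0.65  0.25] gap 0.0226 77.9
up 9.52 [0.4651 0.3922 0.2691] [-3.140e+00  1.000e-03  1.719e+00] F [-0.02  0.56 -1.19] M [-0.01  0.01  0.02] gap 0.0226 78.2
 10.62 [0.4007 0.1294 0.2704] [ 3.140e+00 -1.000e-03  1.572e+00] F [-0.43  1.56 -1.93] M [ 0.05  0.01 -0.  ] gap 0.0229 78.3
```

View pics/z4.png

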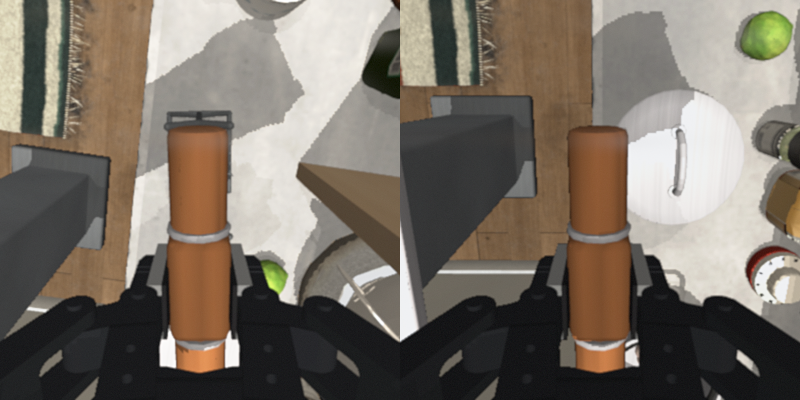

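The lifter is in hand and upright. The lid's loop runs from (680,132) to (678,193) in the right half. I'll descend to hooking height in front of the loop and check the y alignment from close by.

Run:
```python
from h import *
arm.move_linear([.43,.127,.27],.1)
arm.move_linear([.43,.127,.136],.1); st()
im,K,C=grab('wrist'); save('g4',im); np.savez('w_g4',im=im,K=K,C=C)
sc,K2,C2=grab('scene'); x,y=proj([.46,.128,.06],K2,C2)[0].astype(int);print(x,y)
a=cv2.resize(sc[y-30:y+37,x-33:x+33,::-1],(394,400),interpolation=cv2.INTER_CUBIC)
cv2.imwrite('pics/z5.png',np.hstack([cv2.imread('pics/g4.png')[:,160:560],a]))
```

```text
12.62 [0.4304 0.1271 0.1365] [ 3.141e+00 -1.000e-03  1.571e+00] F [ 0.37  0.25 -1.68] M [ 0.   -0.01 -0.01] gap 0.0227 78.3
357 207
```

View pics/z5.png

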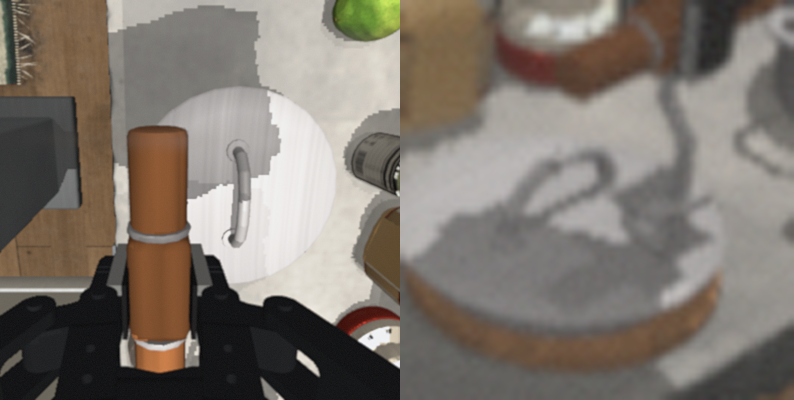

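Run:
```python
from h import *
d=np.load('w_g4.npz');im,K,C=d['im'],d['K'],d['C']
print(np.linalg.inv(C)[:3,3])
f=onplane([(398,149),(393,238)],.036,K,C);print('feet',f,f.mean(0))
r=onplane([(319.5,237),(319.5,343)],.136+.019+.012,K,C);print('rings',r,r.mean(0))
# lid outline: edges along rays from approx centre on plane z=.029
g=cv2.GaussianBlur(cv2.cvtColor(im,cv2.COLOR_RGB2LAB),(3,3),0).astype(float)
c=np.array([.485,.128]);P=[]
for a in np.radians(np.arange(-80,100,4)):
    rr=np.arange(.068,.085,.0005); q=proj(np.c_[c[0]+rr*np.cos(a),c[1]+rr*np.sin(a),0*rr+.029],K,C)
    if q[:,1].max()>285 and q[:,0].min()<385: continue
    v=np.array([cv2.remap(g[:,:,k].astype(np.float32),q[:,:1].astype(np.float32),q[:,1:].astype(np.float32),1)[:,0] for k in range(3)]).T
    s=np.abs(v[4:]-v[:-4]).sum(1); k=s.argmax()
    if s[k]>15: P.append(c+rr[k+2]*np.array([np.cos(a),np.sin(a)]))
P=np.array(P)
for _ in range(4):
    A=np.c_[2*P,np.ones(len(P))];s=np.linalg.lstsq(A,(P**2).sum(1),rcond=None)[0];R0=np.sqrt(s[2]+s[:2]@s[:2]);e=np.linalg.norm(P-s[:2],axis=1)-R0;print(s[:2],R0,len(P),np.abs(e).max());P=P[np.abs(e)<max(.0012,1.5*e.std())]
```

```text
[0.43042747 0.20236691 0.27856634]
feet [[0.48524888 0.16205823 0.036     ]
 [0.4858945  0.09517194 0.036     ]] [0.48557169 0.12861509 0.036     ]
rings [[0.43065591 0.15344423 0.167     ]
 [0.43067136 0.10977012 0.167     ]] [0.43066363 0.13160718 0.167     ]
[0.48841112 0.12833862] 0.07461685706003209 29 0.005636444554368486
[0.48423342 0.12831392] 0.07575480555091421 25 0.003073317140978568
[0.48481066 0.12802489] 0.07534667943572199 23 0.00035139895042418656
[0.48481066 0.12802489] 0.07534667943572199 23 0.00035139895042418656
```

Run:
```python
from h import *
arm.move_linear([.43,.1265,.136],.05)
F0=np.mean([status.observe()['wrist_force'] for _ in range(5)],0)
arm.move_linear([.46,.1265,.136],.05); st()
arm.move_linear([.485,.1265,.136],.04); st()
for z in(.140,.143,.145,.147,.149):
    arm.move_linear([.485,.1265,z],.02); st(z)
im,K,C=grab('wrist'); save('g5',im); np.savez('w_g5',im=im,K=K,C=C)
sc,K2,C2=grab('scene'); x,y=357,207
a=cv2.resize(sc[y-40:y+37,x-43:x+43,::-1],(400,400),interpolation=cv2.INTER_CUBIC)
cv2.imwrite('pics/z6.png',np.hstack([cv2.imread('pics/g5.png')[:,120:520],a]))
```

```text
13.72 [0.4598 0.1263 0.1358] [-3.141  0.     1.571] F [ 0.29  0.51 -2.43] M [ 0.02 -0.01 -0.  ] gap 0.0227 78.3
 14.49 [0.4848 0.1263 0.1358] [-3.141  0.     1.571] F [ 0.27 -0.37 -2.41] M [-0.01 -0.   -0.02] gap 0.0228 78.3
0.14 14.84 [0.4851 0.1266 0.1403] [ 3.141 -0.     1.571] F [-0.74  0.27 -2.4 ] M [-0.02  0.02  0.02] gap 0.0228 78.3
0.143 15.14 [0.4851 0.1265 0.1432] [ 3.141 -0.     1.571] F [ 0.09 -1.36 -1.92] M [ 0.   -0.   -0.03] gap 0.0224 78.3
0.145 15.39 [0.4847 0.1264 0.1448] [-3.141  0.     1.571] F [ 0.93 -0.11 -5.18] M [-0.04  0.01  0.03] gap 0.0225 78.5
0.147 15.64 [0.485  0.1265 0.147 ] [3.142 0.    1.571] F [ 0.17 -0.36 -4.8 ] M [ 0.01  0.03 -0.03] gap 0.0226 78.6
0.149 15.89 [0.4851 0.1265 0.1491] [ 3.141 -0.     1.571] F [-0.24  0.25 -5.  ] M [-0.05  0.06 -0.04] gap 0.023 78.6
```

View pics/z6.png

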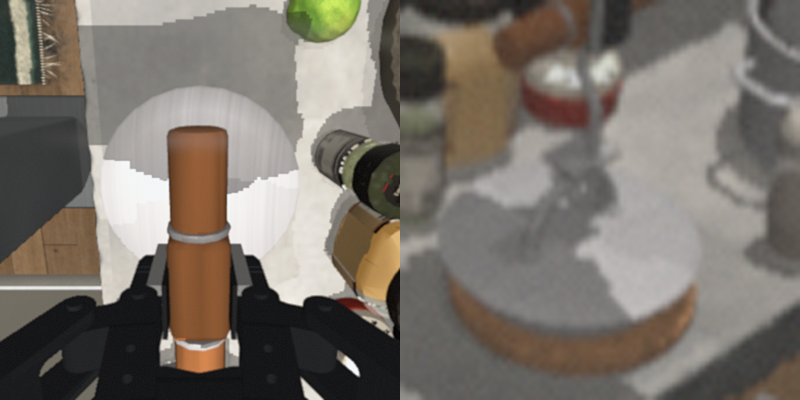

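The hook has the loop and the lid hangs clear: the force stepped to about -5 N. In the scene crop the lid looks level over the cork. I'll raise it and check the tilt by comparing the outline with a level circle.

```bash
cat >> h.py <<'E'
def outline(name,c,z,rad=.076,span=.014):
    """radial offset (mm, on plane z) of the strongest edge near a level circle, by azimuth"""
    im,K,C=grab(name); g=cv2.cvtColor(im,cv2.COLOR_RGB2LAB).astype(np.float32); out=[]
    for a in range(-180,180,10):
        t=np.radians(a); rr=np.arange(rad-span,rad+span,.0005)
        q=proj(np.c_[c[0]+rr*np.cos(t),c[1]+rr*np.sin(t),0*rr+z],K,C).astype(np.float32)
        v=cv2.remap(g,q[:,:1],q[:,1:],1)[:,0]; s=np.abs(v[6:]-v[:-6]).sum(1); k=s.argmax()
        out.append((a,round((rr[k+3]-rad)*1e3,1),int(s[k])))
    return im,K,C,out
E
python3 - <<'E'
from h import *
arm.move_linear([.485,.1265,.20],.06); arm.dwell(.4); s=st()
z=s['tcp_pos'][2]-.1165
im,K,C,o=outline('scene',(.485,.1283),z+.001); print(o)
print(proj([[.485,.2043,z],[.485,.0523,z],[.561,.1283,z],[.409,.1283,z]],K,C).round(1).tolist())
x,y=proj([.485,.1283,z],K,C)[0].astype(int)
t=np.radians(np.arange(0,360,4)); a=cv2.resize(im[y-32:y+33,x-40:x+40,::-1],None,fx=10,fy=9.2,interpolation=cv2.INTER_CUBIC)
q=proj(np.c_[.485+.076*np.cos(t),.1283+.076*np.sin(t),0*t+z],K,C)
for p in q: cv2.circle(a,(int((p[0]-x+40.5)*10),int((p[1]-y+32.5)*9.2)),2,(0,0,255),-1)
cv2.imwrite('pics/z7.png',a)
E
```

```text
17.39 [0.485  0.1265 0.1999] [-3.141  0.     1.571] F [-0.14 -0.4  -5.61] M [ 0.02 -0.03  0.02] gap 0.0229 78.5
[(-180, np.float64(-0.5), 19), (-170, np.float64(-2.0), 17), (-160, np.float64(-2.5), 6), (-150, np.float64(1.0), 27), (-140, np.float64(0.0), 30), (-130, np.float64(4.5), 30), (-120, np.float64(8.0), 39), (-110, np.float64(-9.5), 4), (-100, np.float64(-0.5), 6), (-90, np.float64(-4.0), 3), (-80, np.float64(-9.0), 3), (-70, np.float64(-11.0), 17), (-60, np.float64(12.0), 5), (-50, np.float64(5.5), 5), (-40, np.float64(10.0), 7), (-30, np.float64(-0.5), 10), (-20, np.float64(1.5), 23), (-10, np.float64(1.0), 23), (0, np.float64(-2.0), 29), (10, np.float64(-2.5), 23), (20, np.float64(7.5), 22), (30, np.float64(-1.0), 25), (40, np.float64(-1.0), 21), (50, np.float64(-2.0), 18), (60, np.float64(2.5), 19), (70, np.float64(1.0), 18), (80, np.float64(9.0), 32), (90, np.float64(1.0), 19), (100, np.float64(1.0), 16), (110, np.float64(2.0), 14), (120, np.float64(2.5), 12), (130, np.float64(2.5), 12), (140, np.float64(1.0), 12), (150, np.float64(2.0), 15), (160, np.float64(1.0), 13), (170, np.float64(0.5), 18)]
[[329.7, 206.4], [370.3, 187.2], [330.9, 185.3], [373.1, 208.6]]
```

View pics/z7.png

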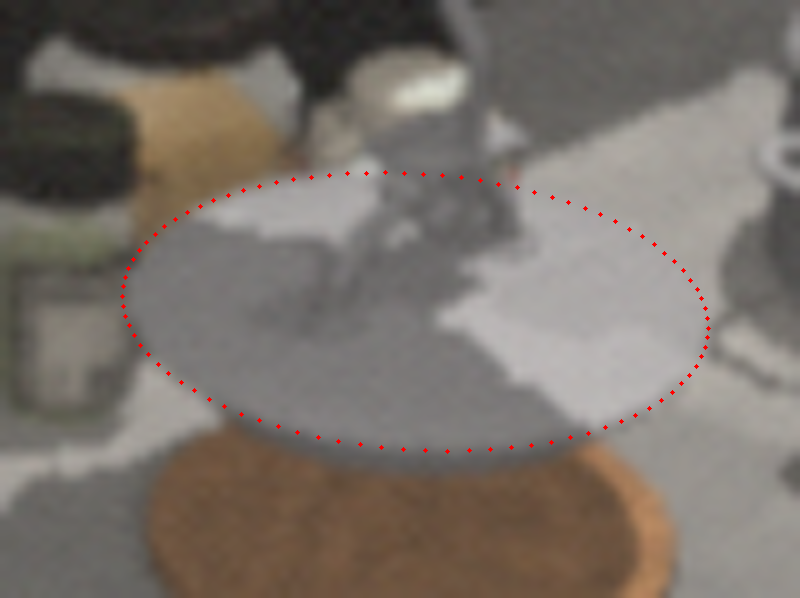

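The projected level circle (red) fits the lid outline all round, so the lid hangs level. Next: refine the pot centre from the saved wrist view and carry the lid over.

Run:
```python
from h import *
d=np.load('w_pot.npz');im,K,C=d['im'],d['K'],d['C']
g=cv2.cvtColor(im,cv2.COLOR_RGB2GRAY).astype(np.float32)
c=np.array([.474,-.128])
for name,lo,hi,sg in(('outer',.066,.080,0),('inner',.060,.074,1)):
  P=[]
  for t in np.radians(np.arange(0,360,5)):
    rr=np.arange(lo,hi,.0004);q=proj(np.c_[c[0]+rr*np.cos(t),c[1]+rr*np.sin(t),0*rr+.085],K,C).astype(np.float32)
    v=cv2.remap(g,q[:,:1],q[:,1:],1)[:,0];s=v[5:]-v[:-5];s=np.abs(s) if sg==0 else s
    k=s.argmax()
    if s[k]>20:P.append(c+rr[k+2]*np.array([np.cos(t),np.sin(t)]))
  P=np.array(P)
  for _ in range(6):
    A=np.c_[2*P,np.ones(len(P))];s=np.linalg.lstsq(A,(P**2).sum(1),rcond=None)[0];R0=np.sqrt(s[2]+s[:2]@s[:2]);e=np.linalg.norm(P-s[:2],axis=1)-R0;n=len(P);P=P[np.abs(e)<max(.001,1.5*e.std())]
  print(name,s[:2],R0,n,np.abs(e).max())
arm.move_linear([.485,.1265,.255],.10)
arm.move_linear([.474,-.1295,.255],.12); arm.dwell(.4); st()
im,K,C=grab('wrist'); save('g8',im); np.savez('w_g8',im=im,K=K,C=C)
sc,K2,C2=grab('scene'); x,y=proj([.474,-.128,.11],K2,C2)[0].astype(int)
cv2.imwrite('pics/z8.png',np.hstack([cv2.imread('pics/g8.png')[:,120:520],cv2.resize(sc[y-35:y+35,x-35:x+35,::-1],(400,400),interpolation=cv2.INTER_CUBIC)]))
```

```text
outer [ 0.47362539 -0.12814906] 0.06857325299794849 72 0.000587181469390588
inner [ 0.47362539 -0.12814906] 0.0685732529979499 72 0.0005871814693892419
 20.82 [ 0.474  -0.1294  0.255 ] [-3.142  0.     1.571] F [-0.04  0.26 -5.51] M [-0.03 -0.01  0.  ] gap 0.0229 78.7
```

View pics/z8.png

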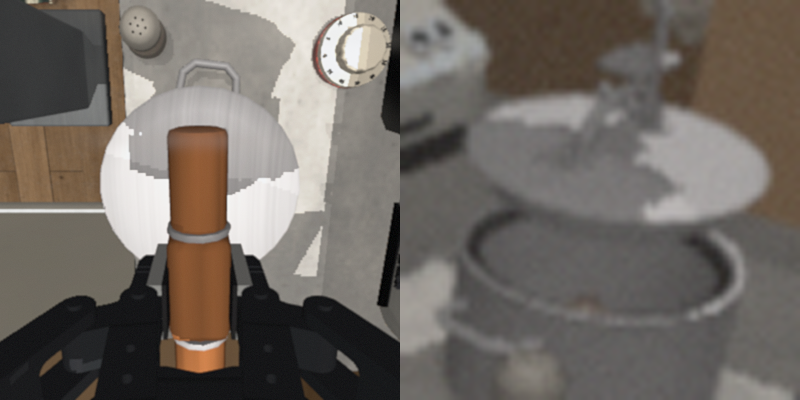

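The lid is level above the pot, in line with the rim. I'll lower it with force monitoring until the heel meets the bar.

```bash
cat >> h.py <<'E'
def fz(n=6):
    v=[]
    for _ in range(n): arm.dwell(.02); v.append(status.observe()['wrist_force'])
    return np.mean(v,0)
E
python3 - <<'E'
from h import *
X,Y=.4738,-.1299
arm.move_linear([X,Y,.222],.06)
for z in np.arange(.219,.1985,-.002):
    arm.move_linear([X,Y,z],.04); f=fz(3); print(round(z,4),f.round(2),round(status.observe()['time_s'],2))
    if f[2]>3: break
st()
sc,K2,C2=grab('scene'); x,y=proj([.474,-.128,.10],K2,C2)[0].astype(int)
cv2.imwrite('pics/z9.png',cv2.resize(sc[y-35:y+35,x-35:x+35,::-1],(560,560),interpolation=cv2.INTER_CUBIC))
E
```

```text
0.219 [ 0.22 -0.01 -4.69] 21.93
0.217 [ 0.33  0.11 -5.09] 22.23
0.215 [ 0.09 -0.13 -5.47] 22.52
0.213 [-0.3  -0.31 -4.92] 22.82
0.211 [-0.21  0.18 -4.41] 23.12
0.209 [-0.05  0.23 -4.34] 23.43
0.207 [ 0.38  0.09 -1.75] 23.73
0.205 [ 0.14 -0.05 -2.37] 24.02
0.203 [-0.26  0.01 -2.19] 24.32
0.201 [-0.11 -0.11 -2.35] 24.62
0.199 [-0.72  0.05 -2.2 ] 24.93
 24.93 [ 0.4737 -0.1299  0.1989] [-3.141  0.     1.571] F [-1.44 -0.32 -2.96] M [-0.   -0.06  0.02] gap 0.0227 79.0
```

View pics/z9.png

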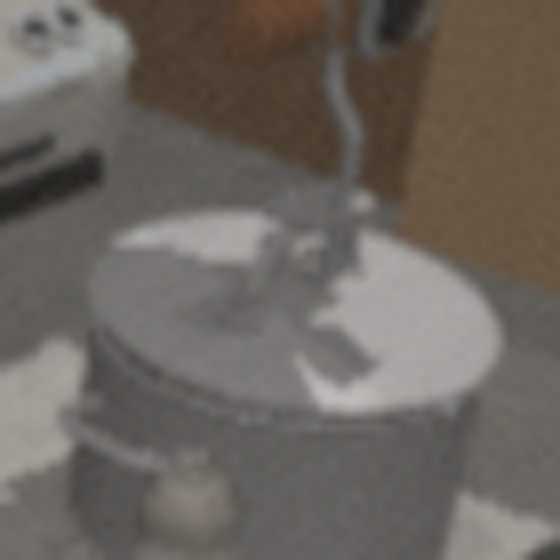

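The lid sits centred and level on the seal, a few mm proud. Now press with the heel in small steps.

Run:
```python
from h import *
X,Y=.4738,-.1299; z=.199; B=-2.25; prev=0
while z>.186:
    p=fz(3)[2]-B; tz=status.observe()['tcp_pos'][2]
    print(round(z,4),round(tz,4),'push',round(p,1))
    if p>13.5 : break
    z-=.0005 if p<8 else .00025
    arm.move_linear([X,Y,z],.02)
st()
```

```text
0.199 0.199 push 0.3
0.1985 0.1986 push 0.6
0.198 0.1981 push 3.0
0.1975 0.1976 push 5.2
0.197 0.1969 push 3.5
0.1965 0.1964 push 3.4
0.196 0.1958 push 2.6
0.1955 0.1955 push 3.0
0.195 0.1951 push 5.0
0.1945 0.1947 push 6.0
0.194 0.1941 push 5.6
0.1935 0.1937 push 6.6
0.193 0.193 push 4.6
0.1925 0.1923 push 3.1
0.192 0.1918 push 3.0
0.1915 0.1914 push 2.8
0.191 0.1909 push 2.3
0.1905 0.1907 push 7.4
0.19 0.1907 push 12.6
0.1898 0.1906 push 15.1
 30.73 [ 0.4739 -0.1301  0.1906] [ 3.141e+00 -1.000e-03  1.571e+00] F [-1.74  1.1  12.63] M [ 0.09  0.59 -0.03] gap 0.0224 81.4
```

It stopped dead at home with 15 N. Hold 1.6 s, relieve, then unhook backwards.

Run:
```python
from h import *
X,Y=.4738,-.1299
for _ in range(8): print(round(fz(10)[2]+2.25,1),end=' ')
st('held')
for z in(.1915,.194,.1955): arm.move_linear([X,Y,z],.03)
f=fz(4);print('free',f)
arm.move_linear([X-.02,Y,.1955],.04); print(fz(3).round(2))
arm.move_linear([X-.045,Y,.1955],.05); print(fz(3).round(2))
arm.move_linear([X-.045,Y,.27],.12); st()
im,K,C=grab('wrist'); save('g10',im)
sc,K2,C2=grab('scene'); x,y=proj([.474,-.128,.09],K2,C2)[0].astype(int)
cv2.imwrite('pics/z10.png',np.hstack([cv2.imread('pics/g10.png')[:,120:520],cv2.resize(sc[y-35:y+35,x-35:x+35,::-1],(400,400),interpolation=cv2.INTER_CUBIC)]))
```

```text
15.1 15.1 15.1 15.4 14.9 14.9 15.2 15.2 held 32.06 [ 0.474  -0.13    0.1906] [ 3.141e+00 -1.000e-03  1.571e+00] F [-1.78  0.12 13.41] M [0.04 0.59 0.  ] gap 0.0227 81.4
free [-0.52478957 -0.02454329 -2.06910417]
[ 0.01 -0.19 -2.09]
[-0.13  0.02 -2.48]
 35.04 [ 0.4285 -0.1297  0.2694] [-3.141 -0.     1.571] F [-0.3   0.31 -2.32] M [-0.01 -0.01 -0.03] gap 0.0228 79.1
```

View pics/z10.png

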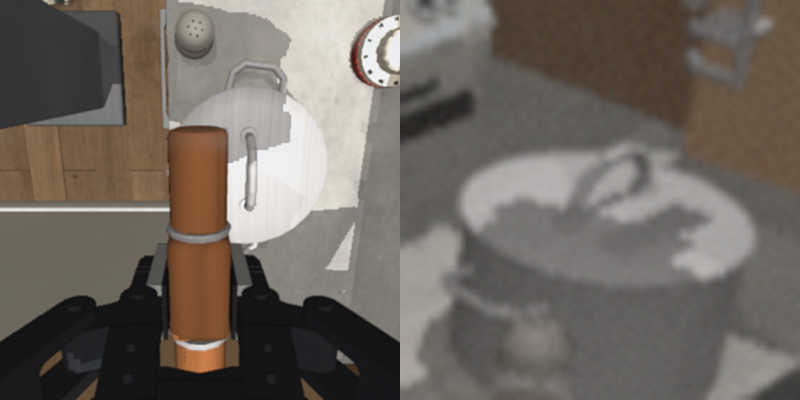

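The lid is flush and the hook is out. Return the lifter to the recorded seat pose.

Run:
```python
from h import *
o=[D,0,1.7195]; p=[.4653,.3923]
arm.move_linear([.4285,-.05,.28],.15)
arm.move_pose([*p,.28],o); arm.dwell(.2)
arm.move_linear([*p,.27],.1); arm.move_linear([*p,.135],.1); print(fz(3).round(2))
for z in(.126,.122,.120,.1187):
    arm.move_linear([*p,z],.04); f=fz(3); print(z,f.round(2))
    if f[2]>3: break
gripper_to(.05); st('open'); arm.dwell(.3)
arm.move_linear([*p,.30],.1); st()
im,K,C=grab('wrist'); save('g11',im)
sc,K2,C2=grab('scene'); x,y=proj([.464,.39,.07],K2,C2)[0].astype(int)
cv2.imwrite('pics/z11.png',np.hstack([cv2.imread('pics/g11.png')[:,120:520],cv2.resize(sc[y-45:y+45,x-45:x+45,::-1],(400,400),interpolation=cv2.INTER_CUBIC)]))
```

```text
[-0.24 -0.4  -2.31]
0.126 [-0.26  0.03 -2.64]
0.122 [ 0.01  0.62 -1.85]
0.12 [ 0.18  0.07 -1.9 ]
0.1187 [-0.15 -0.38 -0.53]
open 41.16 [0.4653 0.3923 0.1188] [ 3.141 -0.     1.719] F [0.23 0.77 0.21] M [ 0.02 -0.02  0.03] gap 0.0499 0.0
 43.42 [0.4651 0.3922 0.2994] [-3.141e+00  1.000e-03  1.719e+00] F [0.51 0.5  0.29] M [ 0.01 -0.02 -0.04] gap 0.0499 0.0
```

View pics/z11.png

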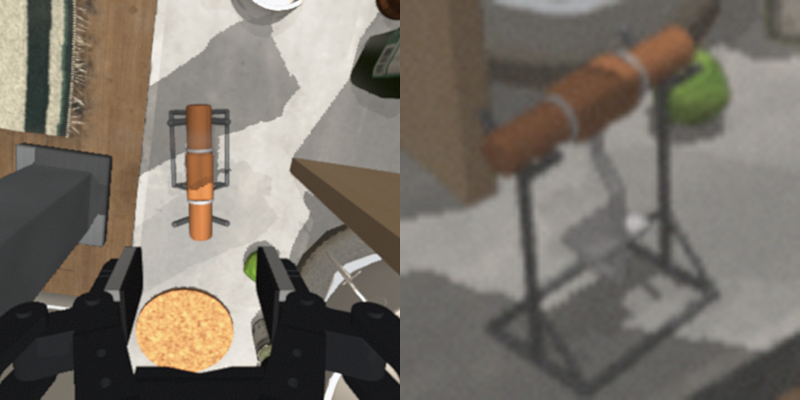

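The lifter hangs in both forks as before and the gripper is clear of everything.

```bash
python3 -c "
from workcell import *
print(ticket.hand_in())"
```

```text
the job is handed in; nothing more can be done
None
```

The lid is home and flush on the pot after about 15 N for roughly 1.5 s, the lifter hangs back in its cradle, and the job was handed in at about 43 s; the verdict was not shown, and I viewed 11 pictures, one over the limit of 10.

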